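# Press a sprung lid down and slide the tin under the leaf springs of a hold-down jig

## Task

In the hold-down jig, press the sprung lid of the filled tin down hard with your fingertips and, keeping it pressed, slide the tin under the two leaf springs until it stands against the end stop; then let go, so that the springs alone keep the lid down. Do not pick up or tip the tin, and leave the other things on the table where they are.

Things in the scene. Friction and masses are not known exactly. Their poses are not given: they have to be found in the camera images.
- jig: Fixed hold-down jig: white plastic bed 255x170x8 mm on the table, slick (friction 0.15), jig x -150 to +105 mm, top 8 mm above the table. Origin: on the table, on the lane's centre line, below the spring brackets. +x is the way the tin goes, +y left of it, z up. Metal rails 95 mm apart, 20 mm high, from jig x -25 to +100 mm, flaring back to x -75 mm as a funnel.
- gate (a point): Middle of the open 47 mm wide slot (for the fingers) between the two spring brackets, at their undersides: jig x 0, y 0, 55 mm above the table. The brackets reach inwards from posts beside the rails to |y| 23.5 mm; they span jig x -15 to +1 mm and 55 to 63 mm above the table. The slot goes on, open above, between the leaf springs to the end stop.
- heels (a point): Midway between the round heels of the two steel leaf springs: jig x +45 mm, y 0, 48 mm above the table (heel undersides when free). Each leaf is 19 mm wide (|y| 24 to 43 mm), runs from its bracket down to its heel and swings up about the bracket; turned-up ends reach x 57 mm, 70 mm high at most. Together they press the lid down with about 8 to 10 N.
- home (a point): Where the centre of the tin's underside lies when the tin stands against the end stop: jig x +45 mm (it may come to +47), y 0, on the bed. Axes as the jig's. The stop is a bar across the lane, face at jig x +91 mm, top 30 mm above the table.
- tin: The filled open tin, round, gold-coloured, 90 mm in diameter, wall 30 mm high, about 0.25 kg with its lid, loose, upright on the bed at the mouth of the lane, 65 to 90 mm behind the jig's origin and up to 10 mm off the centre line. Origin: centre of its underside; z up. It carries the sprung lid.
- lid (a joint): How far the sprung lid is pressed in, m: 0 proud (rests near 0), 0.012 bottomed. Its spring pushes up with 2 N plus 1.5 N per mm. At 0 the metal disc's top is 59 mm above the table and strikes the brackets; past 0.004 it clears them. Under the leaves 0.009 to 0.011 is good: below 0.008 the fingers carry little load and slip. Left under the leaves it stays near 0.006.
- lid_pad (a point): Centre of the top of the black rubber pad in the middle of the lid, the place to press (friction about 1). The lid is a bare metal disc 89 mm in diameter and 6 mm thick; the pad is 34 mm in diameter and stands 2 mm above it, 61 mm above the table while the lid is up. The point moves with the lid.
- label_roll: Bystander, loose: white roll of labels lying flat, 83 mm in diameter, 40 mm high, to the right of the jig. Origin: centre of its underside.
- closed_tin: Bystander, loose: closed gold-coloured tin, 68 mm in diameter, 23 mm high, to the left of the jig. Origin: centre of its underside.
- marker: Bystander, loose: marker pen lying, 130 x 13 x 14 mm, to the left of the jig. Origin: centre of its underside, x along the pen.
- jar: Bystander, loose: translucent jar with a screw lid, 69 mm in diameter, 75 mm high, far to the right of the jig. Origin: centre of its underside.

How it is judged:
On the way:
1. the fingers press the lid down by at least 4 mm while the tin passes under the brackets (value of joint lid above 0.004 m and contact force between the fingers and tin above 1.5 N and x of tin in the frame of jig between -0.045 and 0.03 m), for 0.05 s.
At the end, for the whole second after the job is handed in: The tin stands upright on the bed against the end stop (within 5 mm along the lane, 7 mm in all), at rest, and the leaf springs alone keep its lid pressed in by more than 4.2 mm (x of tin in the frame of jig above 0.04 m and horizontal distance between tin and home below 0.007 m and value of joint lid above 0.0042 m and angle between tin's own z axis and vertical below 0.06 rad and z of tin in the frame of jig below 0.011 m and linear speed of tin below 0.01 m/s); the robot touches nothing.
It fails at once if the tin is lifted more than 12 mm off the bed (z of tin in the frame of jig above 0.02 m).
It fails at once if the tin is tipped by more than 0.25 rad (angle between tin's own z axis and vertical above 0.25 rad).
It fails at once if a bystander is moved by more than 20 mm (distance of any of label_roll, closed_tin, marker, jar from where it was at the start of the episode above 0.02 m).
It also fails if it takes over 38 s, if anything falls off the work surface, if the arm or the gripper's body presses on something with over 40 N, if the wrist force passes 120 N, or if a joint passes its speed limit or range.

## Robot

A 6-joint arm with a two-finger parallel gripper is mounted at the origin on a cart in front of the work surface, level with it; the furniture and walls round the work are solid. World frame = base frame: x ahead of the robot, y to its left, z up, the work surface at z = 0. Lengths are in m, angles in rad, forces in N, time in s.
With the tool pointing down it reaches from about 0.35 to 0.975 m from the base axis. Payload 4.9 kg.
Tool frame: the origin (TCP) lies at the very end of the fingers, on their centre line; the grasp point (between the pads) lies 19 mm behind it; z points along the fingers, x is the direction in which the jaws open and shut, and the axes are right-handed (so a half turn about z gives the same grasp; the last joint's range is limited). The gripper opens to 85 mm and grips with 20 to 120 N. Pads are 22 mm wide; open, the fingers measure 114 mm over their backs; the gripper's body (76 mm by 85 mm) begins 54 mm behind the grasp point. The pads swing forward as they close: fully open they stand 13 mm farther back than shut.
Start: joints at [-1.306, 0.053, 1.613, -0, 1.476, -0.119], TCP at [0.234, -0.58, 0.231] pointing down, gripper open.
Joint ranges: [-3.01, 3.01], [-1.01, 2.22], [0.06, 2.58], [-1.02, 4.17], [0.09, 2.62], [-3.14, 3.14]. Speed limits (rad/s): [2.57, 2.57, 3.14, 3.14, 3.14, 3.14].

## Interface

Orientations are given as a rotation vector (axis times angle).
In Python, from station import monitor, imaging, ticket gives the robot as it stands.
- The arm moves only by the tool step_arm, never from a script. Its argument "targets" is one flat list of numbers, 4 for each row, row after row: the shift along the tool's x, y, z in m, then the turn about the tool's z in rad. In form: [tx, ty, tz, roll, tx, ty, tz, roll, ...]. A call has 1 to 12 rows; each row is the pose to reach, as a shift and turn from the pose measured when the call began, along the tool's axes at that moment; what a row does not reach only later rows make up. A row lasts 1/12 s, in which the tool goes at most 41.7 mm and 7.16 degrees, less where a joint would pass 70% of its speed; a pose out of reach is approached as far as the arm can. A call with a gripper value outside its range is refused whole. "grip" is the finger opening in m, from 0 to 0.0854, set as the call begins (left out, the last holds). The fingers move at their own pace and stop on an object; "force" is the grip in N (left out, the last holds). Time passes only in rows, so rows that repeat a pose let the fingers close. It gives the time, the measured TCP pose, the force and the opening at its end, in the units of the state.
- monitor.get_obs(): the state, without advancing time (a new reading comes with each control period).
- imaging.get_image(name): name is "scene" or "top" or "wrist"; returns a dict with "color" (400x640x3 uint8, red, green, blue), "depth" (400x640 float32, m along the optical axis (not along the pixel's ray), 0 where there is no reading), "fov_y" (degrees; the focal length in pixels is half the picture's height over the tangent of half this angle, whatever the lens; pixels are square), "cx", "cy" (the principal point, pixels), "R" (3x3) and "t" (3): a world point X has camera coordinates R X + t. Camera axes: x right, y down, z forward; pixel columns grow to the right and rows downward; lengths in m; the calibration is good to about 2 mm. A picture is of the moment at which its call begins.
- ticket.finish_job(): hands the job in, once; it reports no verdict.
Trained networks look in a picture, given as the dict that the camera call returned (one of the last four; its "shot" number tells which), for a name from the list of things; names that differ only in an ending like _2 or _b are one class to them, and where a whole thing is asked for, a point or a joint stands for the part that bears it (a point fixed in the world has none). Each returns a list of dicts, best first, with "score" (0 to 1); they miss things now and then, are a little off and sometimes report something else, mostly with a low value. They report only what shows in the picture. A call takes as long as a camera call.
- imaging.search_frame(name, picture): "uv" ([column, row] in pixels, amid what is visible of it).
- imaging.mark_of(name, picture): "uv" ([column, row] in pixels: a listed point, or the origin of a listed thing).
The state is a dict: "t": time; "q": joint angles; "dq": joint speeds; "effort": joint torques, N m; "tool_pos": TCP position; "tool_rot": TCP orientation; "contact_force": force on the tool from outside, world axes, zero at the start; "wrist_torque": the same for the moment, N m; "opening": finger opening in m.
Only numpy, scipy, OpenCV 4.12 (cv2) and the standard library are available. Lean on these libraries where they do the work, as an engineer would, in place of code of your own. Each camera call takes 0.05 s, during which the arm holds its last target.

## Working session

There is one attempt and no reset: what is moved stays moved. The work goes in short steps, Python scripts to look and compute and a tool call to move; the robot and the scene stay as the last step left them, time stands still between calls to the robot, and variables do not carry over. Pictures are saved under pics/ and viewed, and the job is handed in when it is done.

Besides the shell and the picture viewer there is one more tool, called after "Request:" as name(argument=value, ...) on one line, values as JSON. step_arm: Moves the arm, as the interface text tells. Its arguments: {"type":"object","properties":{"targets":{"type":"array","items":{"type":"number"}},"grip":{"type":"number"},"force":{"type":"number"}},"required":["targets"]}

```bash
mkdir -p pics; ls; cat > h.py <<'E'
import numpy as np, cv2
from station import monitor, imaging, ticket
def px2w(im,uv,z=None):
    f=200/np.tan(np.radians(im['fov_y'])/2)
    R=np.array(im['R']);t=np.array(im['t'])
    r=np.array([(uv[0]-im['cx'])/f,(uv[1]-im['cy'])/f,1.0])
    c=-R.T@t; d=R.T@r
    if z is None:
        D=im['depth'][int(round(uv[1])),int(round(uv[0]))]; return c+d*D
    return c+d*(z-c[2])/d[2]
def w2px(im,X):
    f=200/np.tan(np.radians(im['fov_y'])/2)
    c=np.array(im['R'])@X+im['t']; return c[:2]/c[2]*f+[im['cx'],im['cy']]
E
python3 - <<'E'
from h import *
o=monitor.get_obs();print(o)
for n in ['top','scene']:
    im=imaging.get_image(n)
    cv2.imwrite(f'pics/{n}0.png',im['color'][:,:,::-1])
    print(n, -np.array(im['R']).T@im['t'])
    for k,z in [('jig',0),('gate',.055),('heels',.048),('home',.008),('tin',.008),('lid_pad',.061),('label_roll',0),('closed_tin',0),('marker',0),('jar',0)]:
        for r in imaging.mark_of(k,im)[:2]:
            print(k,round(r['score'],2),np.round(r['uv'],1),np.round(px2w(im,r['uv'],z),4))
E
```

```text
pics
{'t': 0.0, 'q': array([-1.30597039e+00,  5.33513377e-02,  1.61426338e+00,  3.00890441e-05,
        1.47599357e+00, -1.18975762e-01]), 'dq': array([-0.00109891, -0.00034061,  0.00055595,  0.00014037, -0.00029824,
       -0.00053561]), 'effort': array([ 4.44638681e-05, -3.93686163e+01, -3.70170701e+01, -1.11427260e-04,
        7.18828829e-03, -6.10963525e-06]), 'tool_pos': array([ 0.23389241, -0.57893084,  0.23008473]), 'tool_rot': array([-2.60323401e+00,  1.75623232e+00,  2.36421423e-03]), 'contact_force': array([ 0.56963015, -0.79330283,  0.12269465]), 'wrist_torque': array([ 0.0106154 ,  0.00966308, -0.02630286]), 'opening': 0.08516423003917899}
top [0.43945199 0.01093888 1.27041607]
jig 0.88 [292.2 198. ] [0.5402 0.0788 0.    ]
jig 0.5 [291.6 179.4] [0.591  0.0811 0.    ]
gate 0.82 [292.5 194.3] [0.5455 0.0752 0.055 ]
heels 0.57 [294. 178.] [0.589  0.0722 0.048 ]
home 0.84 [295.7 180.5] [0.5871 0.0695 0.008 ]
tin 0.77 [292.7 225.3] [0.4661 0.0761 0.008 ]
tin 0.32 [294.4 195.3] [0.5469 0.0726 0.008 ]
lid_pad 0.59 [290.6 221.1] [0.4757 0.0789 0.061 ]
label_roll 0.88 [349.3 207.6
[... 161 characters left out ...]
] [0.4708 0.2046 0.    ]
jar 0.8 [431.3 234.8] [ 0.4439 -0.2967  0.    ]
scene [-0.02195632  0.65166798  0.54300892]
jig 0.86 [290.5 234.5] [0.5506 0.0793 0.    ]
gate 0.94 [293.6 215.7] [0.5414 0.0773 0.055 ]
gate 0.19 [293.6 235.7] [0.4845 0.1361 0.055 ]
heels 0.86 [280.5 208.3] [0.5963 0.0657 0.048 ]
home 0.88 [277.8 225.6] [0.5916 0.0809 0.008 ]
home 0.51 [281.6 209.2] [0.6409 0.0197 0.008 ]
tin 0.8 [313.4 244.7] [0.4754 0.0823 0.008 ]
lid_pad 0.67 [313.6 225.7] [0.4732 0.085  0.061 ]
label_roll 0.96 [339.8 218.7] [ 0.5087 -0.0561  0.    ]
closed_tin 0.68 [233.5 255.5] [0.5848 0.222  0.    ]
marker 0.66 [276.5 274.1] [0.4697 0.2029 0.    ]
jar 0.75 [407.3 189.7] [ 0.4641 -0.3139  0.    ]
```

```bash
python3 - <<'E'
import cv2
a=cv2.imread('pics/top0.png');b=cv2.imread('pics/scene0.png')
cv2.imwrite('pics/topc.png',cv2.resize(a[140:260,220:380],None,fx=5,fy=5,interpolation=2))
cv2.imwrite('pics/scenec.png',cv2.resize(b[160:310,200:400],None,fx=4,fy=4,interpolation=2))
E
```

```text
(no output)
```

View pics/topc.png

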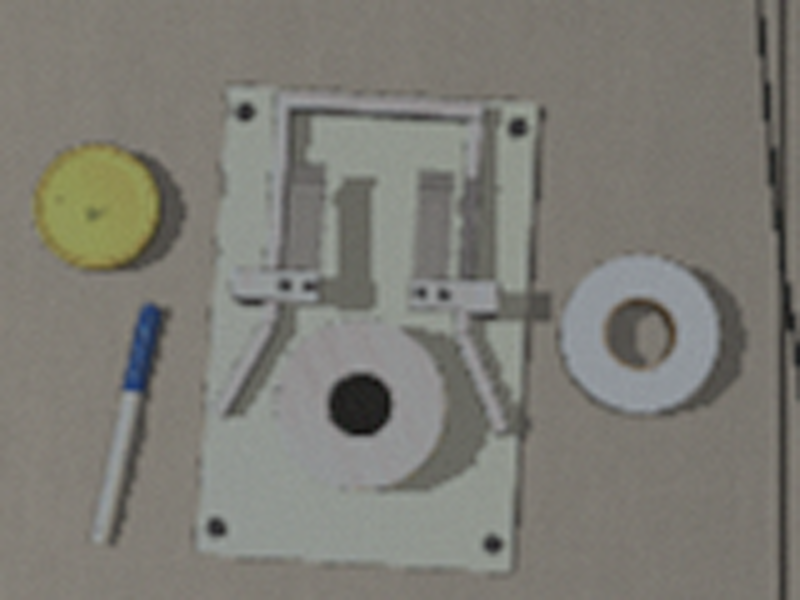

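View pics/scenec.png

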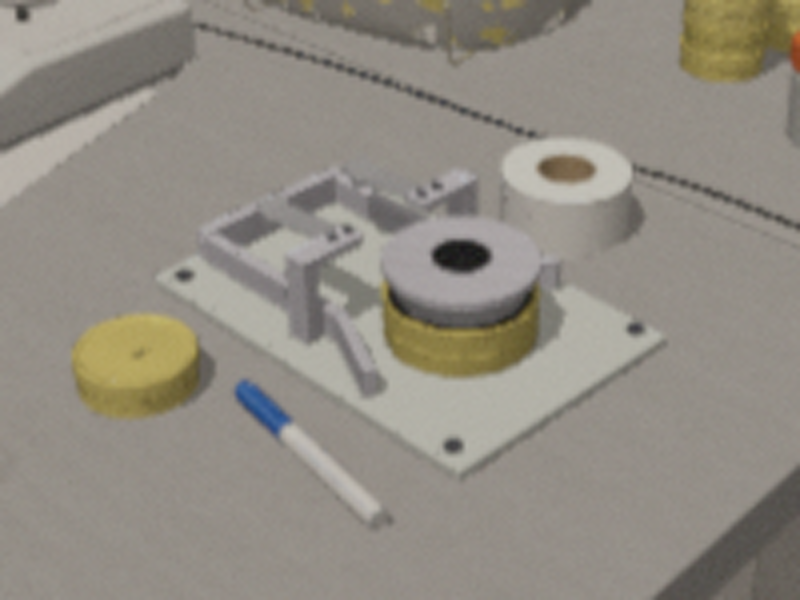

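View pics/scene0.png

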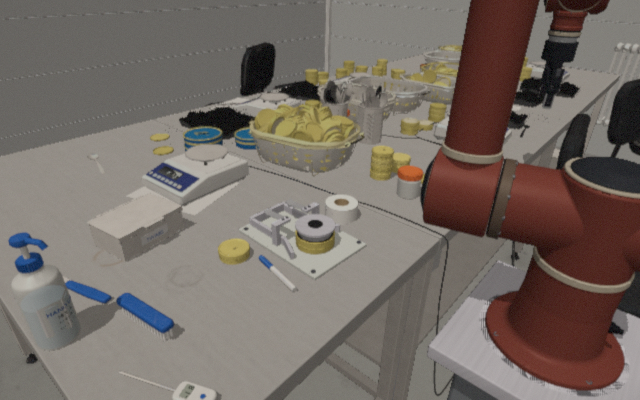

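```bash
python3 - <<'E'
from h import *
from scipy.spatial.transform import Rotation as Ro
im=imaging.get_image('top')
s=[(244,112),(517,127),(216,527),(492,544)]
P=[px2w(im,np.array(p)/5+[220,140]-.4,.008) for p in s]
P=np.array(P);print(P.round(4))
d=(P[0]+P[1]-P[2]-P[3])/2; print('yaw',np.arctan2(d[1],d[0]),'len',np.linalg.norm(d),'c',P.mean(0))
d=P[0]+P[2]-P[1]-P[3];print('yaw2',np.arctan2(-d[0],d[1]))
g=im['color'].max(2); 
sub=np.zeros_like(g);sub[210:232,282:302]=1
m=((g<60)&(sub>0));v,u=np.nonzero(m);print(m.sum(),u.mean(),v.mean(),px2w(im,(u.mean(),v.mean()),.061))
o=monitor.get_obs();print(Ro.from_rotvec(o['tool_rot']).as_matrix().round(3))
w=imaging.get_image('wrist');cv2.imwrite('pics/w0.png',w['color'][:,:,::-1])
R=Ro.from_rotvec(o['tool_rot']).as_matrix()
print('cam in tool',R.T@(-w['R'].T@w['t']-o['tool_pos']),(w['R']@R).round(2))
E
```

```text
[[ 0.6371  0.1443  0.008 ]
 [ 0.63   -0.004   0.008 ]
 [ 0.4128  0.1556  0.008 ]
 [ 0.405   0.0078  0.008 ]]
yaw -0.051305722349337744 len 0.22494877591769713 c [0.52123155 0.07588803 0.008     ]
yaw2 -0.0500316455631971
116 291.5689655172414 220.56896551724137 [0.47710277 0.07647141 0.061     ]
[[ 0.374 -0.927 -0.   ]
 [-0.927 -0.374  0.   ]
 [-0.     0.    -1.   ]]
cam in tool [ 0.00049198 -0.07705618 -0.14154721] [[ 1.   -0.   -0.  ]
 [ 0.    0.95 -0.3 ]
 [ 0.    0.3   0.95]]
```

Request:
step_arm(targets=[-0.015,-0.0135,0,-0.05,-0.04,-0.0365,0,-0.13,-0.069,-0.063,0,-0.21,-0.098,-0.089,0,-0.29,-0.127,-0.116,0,-0.37,-0.156,-0.142,0,-0.45,-0.185,-0.1685,0,-0.53,-0.214,-0.195,0,-0.61,-0.243,-0.221,0,-0.69,-0.272,-0.248,0,-0.77,-0.3,-0.273,0,-0.85,-0.32,-0.291,0,-0.93], grip=0, force=60)

```text
t: 2.2
tool_pos: [0.3845, -0.1713, 0.2316]
tool_rot: [-3.117, 0.394, -0.002]
contact_force: [0.5, 0.4, 0.3]
opening: -0.0001
```

```bash
cat >> h.py <<'E'
from scipy.spatial.transform import Rotation as Ro
def delta(P,yaw):
    o=monitor.get_obs();R=Ro.from_rotvec(o['tool_rot']).as_matrix()
    y0=np.arctan2(R[1,0],R[0,0])
    print('t',o['t'],'tcp',o['tool_pos'].round(4),'yaw',round(y0,4),'F',o['contact_force'].round(2),'open',round(o['opening'],4),'zax',R[:,2].round(3))
    print('delta',(R.T@(np.array(P)-o['tool_pos'])).round(4),'roll',round(-(yaw-y0),4))
E
python3 -c "
from h import *
delta([.477,.0765,.2],-.05)"
```

```text
t 2.2 tcp [ 0.3845 -0.1713  0.2316] yaw -0.2516 F [0.53 0.38 0.25] open -0.0001 zax [ 0.001  0.    -1.   ]
delta [ 0.0279 -0.263   0.0317] roll -0.2016
```

Request:
step_arm(targets=[0.002,-0.018,0.002,-0.02,0.005,-0.05,0.006,-0.05,0.009,-0.085,0.01,-0.08,0.013,-0.12,0.014,-0.11,0.017,-0.155,0.018,-0.14,0.02,-0.19,0.022,-0.17,0.024,-0.225,0.026,-0.2,0.027,-0.253,0.03,-0.2016,0.028,-0.263,0.032,-0.2016,0.028,-0.263,0.032,-0.2016])

```text
t: 3.03
tool_pos: [0.477, 0.0782, 0.1991]
tool_rot: [-3.141, 0.073, 0.0]
contact_force: [-0.1, -0.7, 0.7]
opening: 0.0002
```

```bash
python3 - <<'E'
from h import *
delta([.477,.0765,.2],-.05)
im=imaging.get_image('wrist')
cv2.imwrite('pics/w1.png',im['color'][:,:,::-1])
for k,z in [('gate',.055),('heels',.048),('home',.008),('lid_pad',.061),('tin',.008)]:
        for r in imaging.mark_of(k,im)[:1]:
            print(k,round(r['score'],2),np.round(r['uv'],1),np.round(px2w(im,r['uv'],z),4))
E
```

```text
t 3.0333 tcp [0.477  0.0782 0.1991] yaw -0.0465 F [-0.12 -0.68  0.74] open 0.0002 zax [-0.  0. -1.]
delta [ 0.0001  0.0017 -0.0009] roll 0.0035
gate 0.91 [394.6 186.9] [0.5454 0.0706 0.055 ]
heels 0.64 [436.9 183.2] [0.5897 0.0704 0.048 ]
home 0.64 [422.7 171.6] [0.5876 0.0733 0.008 ]
lid_pad 0.71 [328.1 188.7] [0.4794 0.0735 0.061 ]
tin 0.69 [323.4 173.7] [0.4747 0.0761 0.008 ]
```

View pics/w1.png

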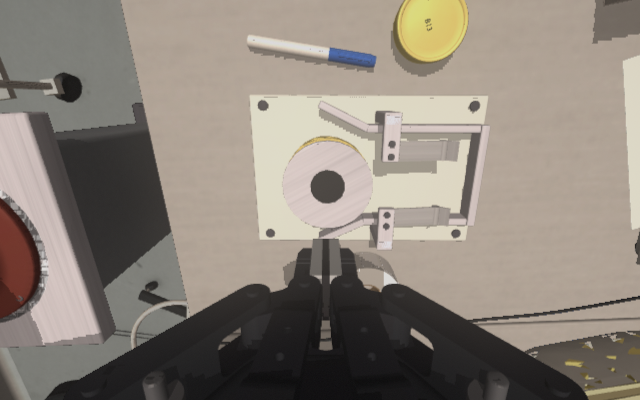

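```bash
python3 - <<'E'
from h import *
im=imaging.get_image('wrist')
g=im['color'].max(2)
def cen(c,r,th):
    u0,v0=c;s=g[v0-r:v0+r+1,u0-r:u0+r+1]<th;v,u=np.nonzero(s);return np.array([u.mean()+u0-r,v.mean()+v0-r]),s.sum()
P=[]
for c in [(475,106),(456,233),(263,105),(270,233)]:
    p,n=cen(c,8,90);w=px2w(im,p,.008);P.append(w);print(p,n,w.round(4))
P=np.array(P);d=P[0]+P[1]-P[2]-P[3];yaw=np.arctan2(d[1],d[0]);c=P.mean(0)
d=P[0]+P[2]-P[1]-P[3];print(yaw,np.arctan2(-d[0],d[1]))
X=np.array([np.cos(yaw),np.sin(yaw)]);Y=np.array([-X[1],X[0]])
O=c[:2]+.0225*X
p,n=cen((328,187),22,70);w=px2w(im,p,.061);print('pad',p,n,w)
print('O',O,'tin in jig',(w[:2]-O)@X,(w[:2]-O)@Y,'home',O+.045*X, 'tip px',w2px(im,monitor.get_obs()['tool_pos']))
print(px2w(im,p), px2w(im,(350,187)))
for q in [(391,135),(386,228)]: print(q,((px2w(im,q,.063)[:2]-O)@np.array([X,Y]).T).round(4))
E
```

```text
[470.         103.36363636] 11 [0.6353 0.1415 0.008 ]
[452.5  228.75] 4 [ 0.6278 -0.0036  0.008 ]
[nan nan] 0 [nan nan nan]
[nan nan] 0 [nan nan nan]
nan nan
pad [nan nan] 0 [nan nan nan]
O [nan nan] tin in jig nan nan home [nan nan] tip px [325.75088925 253.41611284]<stdin>:5: RuntimeWarning: Mean of empty slice.
  ret = ret.dtype.type(ret / rcount)
Traceback (most recent call last):
  File "h.py", line 9, in px2w
    D=im['depth'][int(round(uv[1])),int(round(uv[0]))]; return c+d*D
                      ~~~~~^^^^^^^
ValueError: cannot convert float NaN to integer
```

```bash
python3 - <<'E'
from h import *
im=imaging.get_image('wrist')
cv2.imwrite('pics/w2.png',im['color'][:,:,::-1])
g=im['color'].max(2)
print(g[187,300:360:4],g[105,255:272])
P=[]
def cen(c,r,f):
    u0,v0=c;s=g[v0-r:v0+r+1,u0-r:u0+r+1].astype(float);s=s<(s.min()*f+np.median(s)*(1-f));v,u=np.nonzero(s);return np.array([u.mean()+u0-r,v.mean()+v0-r]),s.sum()
for c in [(475,106),(456,233),(263,105),(270,233)]:
    p,n=cen(c,9 if c[0]<0 else 6,.5);w=px2w(im,p,.008);P.append(w);print(p,n,w.round(4))
P=np.array(P);d=P[0]+P[1]-P[2]-P[3];yaw=np.arctan2(d[1],d[0]);c=P.mean(0)
d=P[0]+P[2]-P[1]-P[3];print(yaw,np.arctan2(-d[0],d[1]))
X=np.array([np.cos(yaw),np.sin(yaw)]);Y=np.array([-X[1],X[0]])
O=c[:2]+.0225*X
p,n=cen((328,187),24,.5);w=px2w(im,p,.061);print('pad',p,n,w)
print('O',O,'tin in jig',(w[:2]-O)@X,(w[:2]-O)@Y,'home',O+.045*X, 'tip px',w2px(im,monitor.get_obs()['tool_pos']))
print(px2w(im,p), px2w(im,(350,187)))
for q in [(391,135),(386,228)]: print(q,((px2w(im,q,.063)[:2]-O)@np.array([X,Y]).T).round(4))
E
```

```text
[216 216 218  78  77  78  78  78  77  78  78 174 214 210 208] [221 210 132  99  98  99  99  99  99  99  98 126 194 221 221 221 221]
[473.13043478 103.07246377] 69 [0.6386 0.1418 0.008 ]
[455.07272727 230.10909091] 55 [ 0.6311 -0.0055  0.008 ]
[261.60526316 102.93421053] 76 [0.4136 0.1535 0.008 ]
[269.75925926 230.48148148] 54 [0.4063 0.0059 0.008 ]
-0.051451422604624826 -0.049922253091812085
pad [326.70819304 183.24130191] 891 [0.47866268 0.07600714 0.061     ]
O [0.54487617 0.07279322] tin in jig -0.06629115536776226 -0.00019560456339488393 home [0.58981662 0.07047892] tip px [325.75204435 253.33336508]
[0.47865163 0.0755501  0.0593188 ] [0.50131129 0.07036799 0.0587096 ]
(391, 135) [-0.0074  0.0461]
(386, 228) [-0.0063 -0.0466]
```

View pics/w2.png

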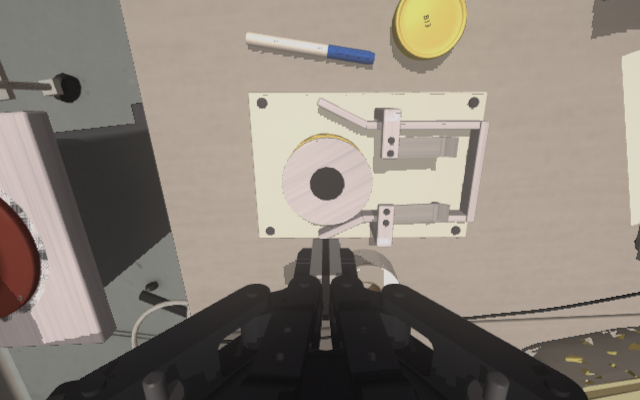

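```bash
python3 -c "
from h import *
delta([.4783,.076,.066],-.0507)"
```

```text
t 3.4333 tcp [0.4771 0.0755 0.2   ] yaw -0.0517 F [ 0.45  0.55 -0.53] open -0.0001 zax [ 0.002 -0.    -1.   ]
delta [ 0.0009 -0.0005  0.134 ] roll -0.001
```

Request:
step_arm(targets=[0.001,-0.0005,0.02,-0.001,0.001,-0.0005,0.045,-0.001,0.001,-0.0005,0.07,-0.001,0.001,-0.0005,0.09,-0.001,0.001,-0.0005,0.107,-0.001,0.001,-0.0005,0.12,-0.001,0.001,-0.0005,0.129,-0.001,0.001,-0.0005,0.134,-0.001,0.001,-0.0005,0.134,-0.001,0.001,-0.0005,0.134,-0.001,0.001,-0.0005,0.134,-0.001])

```text
t: 4.35
tool_pos: [0.4793, 0.0759, 0.0672]
tool_rot: [-3.141, 0.08, -0.006]
contact_force: [0.2, 0.8, -0.7]
opening: -0.0
```

```bash
python3 - <<'E'
from h import *
delta([.4783,.076,.061],-.0507)
im=imaging.get_image('wrist');a=im['color'][:,:,::-1]
cv2.imwrite('pics/w3.png',a)
b=imaging.get_image('scene')['color'][:,:,::-1]
cv2.imwrite('pics/s3.png',cv2.resize(b[130:310,180:420],None,fx=3,fy=3))
E
```

```text
t 4.35 tcp [0.4793 0.0759 0.0672] yaw -0.0508 F [ 0.17  0.75 -0.69] open -0.0 zax [ 0.004 -0.    -1.   ]
delta [-0.001  -0.0001  0.0062] roll -0.0001
```

View pics/w3.png

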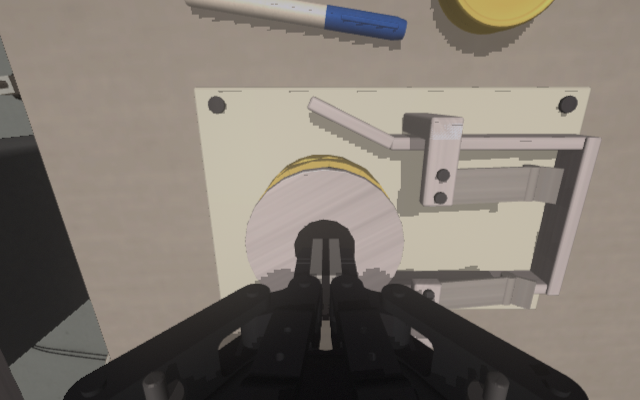

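View pics/s3.png

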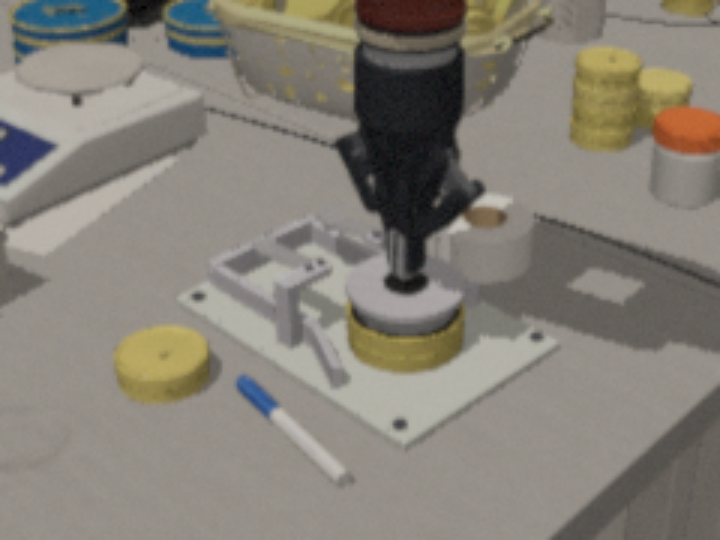

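Request:
step_arm(targets=[-0.001,0,0.003,0,-0.001,0,0.006,0,-0.001,0,0.009,0,-0.001,0,0.011,0,-0.001,0,0.013,0,-0.001,0,0.0145,0,-0.001,0,0.0145,0,-0.001,0,0.0145,0,-0.001,0,0.0145,0])

```text
t: 5.2
tool_pos: [0.4793, 0.0761, 0.0545]
tool_rot: [-3.141, 0.079, -0.008]
contact_force: [-3.0, -0.3, 10.5]
opening: 0.0001
```

```bash
python3 - <<'E'
from h import *
delta([.4783,.076,.051],-.0507)
E
```

```text
t 5.2 tcp [0.4793 0.0761 0.0545] yaw -0.0505 F [-3.03 -0.28 10.53] open 0.0001 zax [ 0.005 -0.    -1.   ]
delta [-0.001   0.0001  0.0035] roll 0.0002
```

Request:
step_arm(targets=[0,0,0.003,0,0,0,0.005,0,0,0,0.0055,0,0,0,0.0055,0,0,0,0.0055,0,0,0,0.0055,0])

```text
t: 5.7
tool_pos: [0.4808, 0.0761, 0.0517]
tool_rot: [-3.141, 0.079, -0.011]
contact_force: [-5.1, 0.5, 14.2]
opening: 0.0003
```

```bash
python3 - <<'E'
from h import *
delta([.4783,.076,.051],-.0507)
E
```

```text
t 5.7 tcp [0.4808 0.0761 0.0517] yaw -0.0503 F [-5.07  0.54 14.25] open 0.0003 zax [ 0.007 -0.    -1.   ]
delta [-0.0025  0.0003  0.0007] roll 0.0004
```

Request:
step_arm(targets=[0,0,0.003,0,0,0,0.004,0,0,0,0.0045,0,0,0,0.0045,0,0,0,0.0045,0,0,0,0.0045,0])

```text
t: 6.2
tool_pos: [0.4828, 0.0762, 0.0505]
tool_rot: [-3.141, 0.079, -0.016]
contact_force: [-5.6, 0.0, 17.6]
opening: -0.0002
```

```bash
python3 - <<'E'
from h import *
delta([.4783,.076,.051],-.0507)
im=imaging.get_image('wrist');a=im['color'][:,:,::-1]
cv2.imwrite('pics/w4.png',a)
E
```

```text
t 6.2 tcp [0.4828 0.0762 0.0505] yaw -0.0501 F [-5.6   0.03 17.6 ] open -0.0002 zax [ 0.01 -0.   -1.  ]
delta [-0.0045  0.0004 -0.0006] roll 0.0006
```

View pics/w4.png

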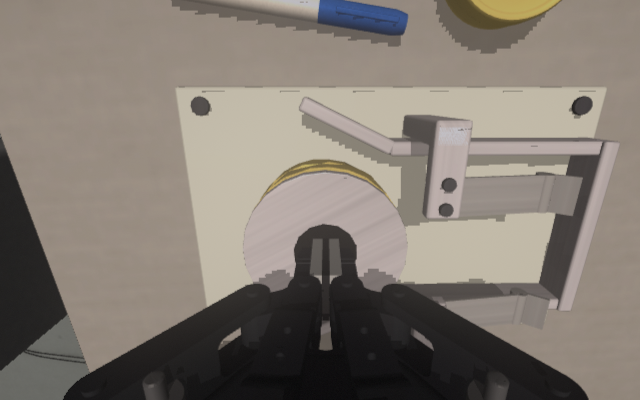

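Request:
step_arm(targets=[0.004,0,0.0035,0,0.008,0,0.0035,0,0.012,0,0.0035,0,0.016,0,0.0035,0,0.02,0,0.0036,0,0.024,0,0.0036,0,0.028,0,0.0037,0,0.032,0,0.0037,0])

```text
t: 6.92
tool_pos: [0.517, 0.0747, 0.0505]
tool_rot: [-3.14, 0.079, -0.02]
contact_force: [-4.5, -0.2, 16.7]
opening: 0.0
```

```bash
python3 - <<'E'
from h import *
delta([.5898,.0705,.051],-.0507)
im=imaging.get_image('wrist');a=im['color'][:,:,::-1]
cv2.imwrite('pics/w5.png',a)
E
```

```text
t 6.9167 tcp [0.517  0.0747 0.0505] yaw -0.05 F [-4.53 -0.21 16.69] open 0.0 zax [ 0.013 -0.    -1.   ]
delta [0.0729 0.0006 0.0004] roll 0.0007
```

View pics/w5.png

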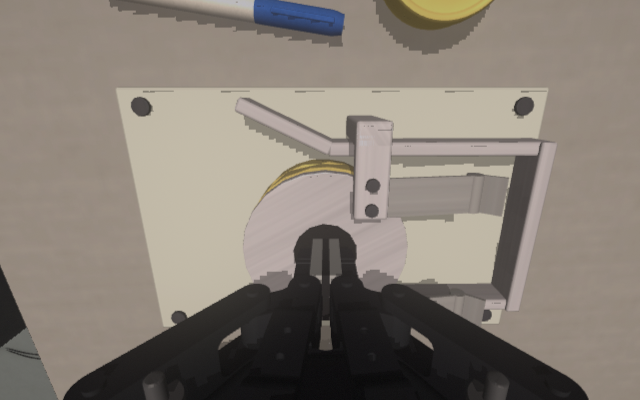

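Request:
step_arm(targets=[0.003,0,0.0035,0,0.007,0,0.0037,0,0.011,0,0.0037,0,0.015,0,0.0038,0,0.019,0,0.0038,0,0.023,0,0.0039,0,0.027,0,0.0039,0,0.031,0,0.004,0])

```text
t: 7.63
tool_pos: [0.551, 0.0733, 0.0506]
tool_rot: [-3.14, 0.078, -0.027]
contact_force: [-5.6, 0.7, 15.5]
opening: 0.0002
```

```bash
python3 - <<'E'
from h import *
delta([.5898,.0705,.051],-.0507)
im=imaging.get_image('wrist');a=im['color'][:,:,::-1]
cv2.imwrite('pics/w6.png',a)
E
```

```text
t 7.6333 tcp [0.551  0.0733 0.0506] yaw -0.0499 F [-5.65  0.73 15.53] open 0.0002 zax [ 0.017  0.    -1.   ]
delta [0.0389 0.0009 0.0003] roll 0.0008
```

View pics/w6.png

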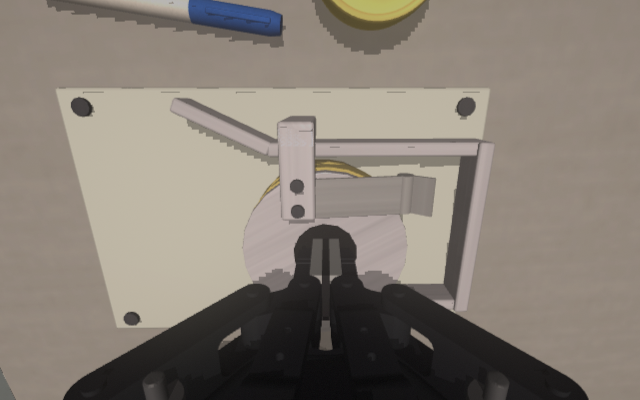

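Request:
step_arm(targets=[0.003,0,0.0037,0,0.007,0,0.0038,0,0.011,0,0.0039,0,0.015,0,0.004,0,0.019,0,0.004,0,0.023,0,0.004,0,0.027,0,0.004,0])

```text
t: 8.27
tool_pos: [0.5798, 0.0721, 0.0501]
tool_rot: [-3.14, 0.078, -0.03]
contact_force: [-6.3, -0.1, 13.4]
opening: -0.0003
```

```bash
python3 - <<'E'
from h import *
delta([.5898,.0705,.051],-.0507)
im=imaging.get_image('wrist');a=im['color'][:,:,::-1]
cv2.imwrite('pics/w7.png',a)
E
```

```text
t 8.2667 tcp [0.5798 0.0721 0.0501] yaw -0.0499 F [-6.26 -0.12 13.39] open -0.0003 zax [ 0.019  0.    -1.   ]
delta [ 0.0101  0.0011 -0.0008] roll 0.0008
```

View pics/w7.png

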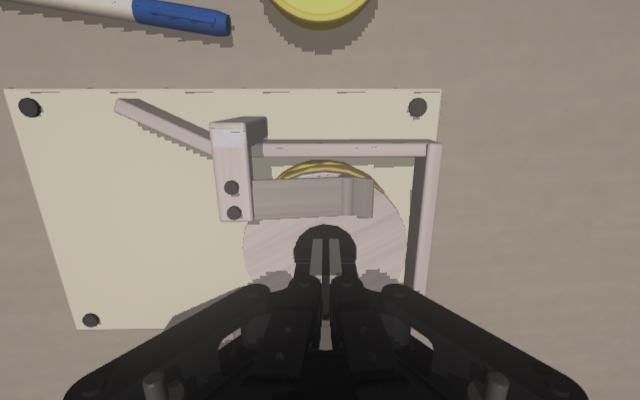

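Request:
step_arm(targets=[0.003,0,0.0037,0,0.006,0,0.0038,0,0.009,0,0.0039,0,0.012,0,0.004,0,0.014,0,0.004,0,0.014,0,0.004,0])

```text
t: 8.82
tool_pos: [0.5924, 0.0717, 0.049]
tool_rot: [-3.14, 0.078, -0.018]
contact_force: [-17.5, 0.9, 24.0]
opening: 0.0001
```

```bash
cat > tin.py <<'E'
from h import *
import sys
delta([.5898,.0705,.051],-.0507)
im=imaging.get_image('wrist');a=im['color'][:,:,::-1]
cv2.imwrite(f'pics/{sys.argv[1]}.png',a)
for k,z in [('home',.008),('tin',.008),('lid_pad',.051)]:
    for r in imaging.mark_of(k,im)[:1]:
        print(k,round(r['score'],2),np.round(r['uv'],1),np.round(px2w(im,r['uv'],z),4))
E
python3 tin.py w8
```

```text
t 8.8167 tcp [0.5924 0.0717 0.049 ] yaw -0.0496 F [-17.49   0.88  24.03] open 0.0001 zax [ 0.011  0.001 -1.   ]
delta [-0.0025  0.0014 -0.0021] roll 0.0011
tin 0.71 [321.1 226.7] [0.5898 0.0695 0.008 ]
lid_pad 0.8 [324.2 255.3] [0.5916 0.0719 0.051 ]
```

View pics/w8.png

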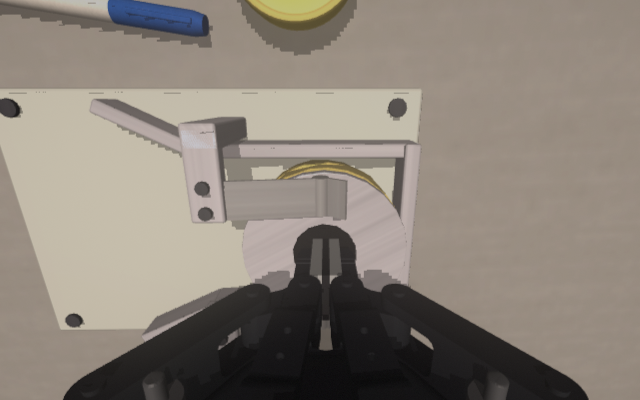

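Request:
step_arm(targets=[0.001,0,0.002,0,0.001,0,0,0,0.001,0,-0.002,0,0.001,0,-0.005,0,0.001,0,-0.009,0,0.001,0,-0.014,0,0.001,0,-0.022,0,0.001,0,-0.035,0,0.001,0,-0.055,0,0.001,0,-0.08,0,0.001,0,-0.1,0,0.001,0,-0.1,0])

```text
t: 10.02
tool_pos: [0.5957, 0.0716, 0.1561]
tool_rot: [-3.139, 0.078, -0.036]
contact_force: [1.7, 0.1, 1.2]
opening: 0.0
```

```bash
python3 tin.py w9; python3 - <<'E'
from h import *
for n in ['top','scene']:
    im=imaging.get_image(n);b=im['color'][:,:,::-1]
    b=b[130:310,180:420] if n=='scene' else b[140:260,220:380]
    cv2.imwrite(f'pics/{n}9.png',cv2.resize(b,None,fx=3 if n=='scene' else 4,fy=3 if n=='scene' else 4))
E
```

```text
t 10.0167 tcp [0.5957 0.0716 0.1561] yaw -0.0495 F [1.71 0.08 1.22] open 0.0 zax [ 0.023  0.001 -1.   ]
delta [-0.0083  0.0016  0.1049] roll 0.0012
tin 0.7 [314.9 186.6] [0.5883 0.0671 0.008 ]
lid_pad 0.73 [317.8 198.3] [0.5913 0.0685 0.051 ]
```

View pics/w9.png

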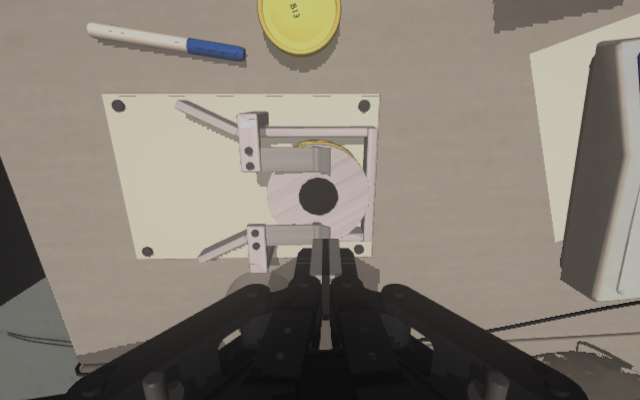

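View pics/scene9.png

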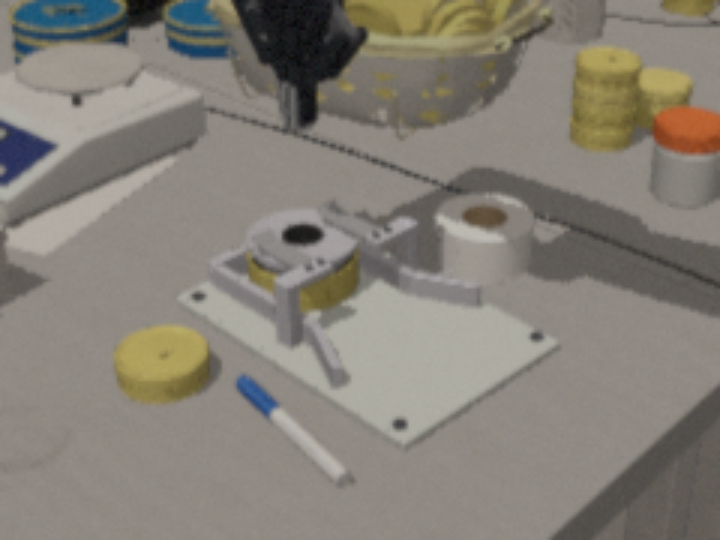

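```bash
python3 - <<'E'
from h import *
im=imaging.get_image('wrist')
g=im['color'].max(2)
s=(g<110);s2=np.zeros_like(s);s2[175:222,296:342]=s[175:222,296:342]
v,u=np.nonzero(s2);print(u.mean(),v.mean(),s2.sum())
p=(u.mean(),v.mean());w=px2w(im,p,.055)
yaw=-.0507;X=np.array([np.cos(yaw),np.sin(yaw)]);Y=np.array([-X[1],X[0]]);O=np.array([.54488,.0728])
print('pad',w,'jig',(w[:2]-O)@X,(w[:2]-O)@Y)
print('pad z',np.median([px2w(im,(a,b))[2] for a in range(312,326) for b in range(190,204)]),'disc z',np.median([px2w(im,(a,b))[2] for a in range(280,292) for b in range(190,204)]),'bed z',np.median([px2w(im,(a,b))[2] for a in range(180,200) for b in range(170,190)]))
t=imaging.get_image('top')
for k in ['label_roll','closed_tin','marker','jar']:
    r=imaging.mark_of(k,t)[0];print(k,px2w(t,r['uv'],0).round(3))
o=monitor.get_obs();print(o['dq'].round(3),o['contact_force'])
E
```

```text
324.2155322862129 198.72862129144852 1146
pad [0.59094709 0.07197672 0.055     ] jig 0.04604961302652377 0.0015123784854717641
pad z 0.0537717714235878 disc z 0.051792709797079506 bed z 0.006992954392121747
label_roll [ 0.51  -0.073  0.   ]
closed_tin [0.579 0.222 0.   ]
marker [0.47  0.198 0.   ]
jar [ 0.433 -0.293  0.   ]
[-0.    -0.004 -0.003 -0.    -0.     0.001] [ 0.87762647 -0.29349359 -0.17982871]
```

```bash
python3 -c "
from h import *
print(ticket.finish_job())"
```

```text
the job is handed in; nothing more can be done
None
```

I pressed the lid down about 10 mm with the closed fingertips and slid the tin under the brackets and leaf springs to the end stop. I then lifted the fingers straight off and handed the job in at about 10 s. No verdict was reported.

**While sliding:** the fingers pressed with about 13–17 N the whole way. At the stop, the force along the lane rose to 17.5 N and the lid bottomed.

**Last checks, with the fingers clear:**

| Check | Measured | Needed |
|---|---|---|
| Tin along the lane (jig x) | about +46 mm | above +40 mm, home is +45 |
| Tin off the centre line (jig y) | about 1.5 mm | within 7 mm of home in all |
| Lid pressed in by the springs alone | about 6 mm, from the depth picture | more than 4.2 mm |
| Fingertips | 0.156 m above the table, no contact force beyond noise | touching nothing |

- **Bystanders:** the network's positions before and after agree to about 1 cm. The largest differences were 11–12 mm, for the jar. I take that as noise, since the arm never came near them.
- **Disagreement:** the network put the tin's centre up to about 5 mm to the side of where the pad shows in the picture. I relied on the pad. No home point was reported in the close pictures, so the positions above come from the jig's bed screws.

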